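Seal the logger housings in the bench locking pliers

TASK

Screw the caps of all the aluminium logger housings fully home and stand the finished housings upright in the grey tray. For each one, stand it in the jaws of the locking pliers on the plywood board, close the red handle over centre until it locks, turn the cap clockwise to its stop while the housing is held, then flick the yellow release lever (never haul the locked handle open) and move the housing to the tray. Leave the pliers open and empty and the other things on the bench where they are.

Things in the scene. Friction and masses are not known exactly. Their poses are not given: they have to be found in the camera images.
- board: plywood board 220 x 380 x 18 mm fixed on the bench, carrying bench-mounted locking pliers that lie flat 33 to 57 mm above the bench and open and shut sideways. Origin: centre of its underside. Axes: z up; +y to the jaws' end, -y to the handles' end; +x to the steel fixed handle and fixed V jaw, -x to the red moving handle and moving jaw
- jaw_seat (a point): point on the board's top (18 mm above the bench) where a clamped housing's axis ends up, on a black rubber square; axes as board. The V jaw's faces lie 30 mm from it on the +x side; with the pliers open the moving jaw's pad leaves about 20 mm of play on the -x side. Stand the housing with its axis at x = -3 to -10 mm, y within 8 mm: the closing jaw pushes it into the V
- handle (a joint): swing of the red moving handle, rad: 0 = fully open (a spring takes it there when free), 0.80 = dead centre, 0.86 to 0.90 = locked against its stop. With a housing in the jaws, closing stiffens from about 0.55, takes up to about 15 N at the handle's end, then snaps over centre and stays locked by itself until released
- handle_end (a point): point on the red handle's centre line at mid-height (45 mm above the bench), 10 mm from its rear end; bar 20 mm wide, 24 mm tall. From jaw_seat, in the board's axes: open x = -96, y = -209 mm; locked x = -25, y = -224 mm. To close, push it in the board's +x through these 70 mm until it locks. Own axes not needed
- release (a joint): turn of the release lever about its pin in the red handle, rad: 0 = at rest (light spring), at most 0.55. Its nose bears on the toggle link: 3 to 5 N on the lever's tail pops the locked handle back over centre at 0.15 to 0.25, and the springs then swing handle and jaw open
- release_tail (a point): middle of the release lever's yellow tail, a blade 8 mm thick, 50 mm long along the board's y, 24 mm tall (33 to 57 mm above the bench), sticking out behind the red handle. Locked it is at x = -5, y = -272 mm from jaw_seat (board axes); the fixed handle ends at y = -237, so a finger fits down on its +x side. Flick it in the board's -x by 30 to 50 mm. Own axes not needed
- pad: rubber pad of the moving jaw, which bears on the housing: 34 mm long, 24 mm tall, sprung, 45 mm above the bench; origin at its middle; not to be handled
- tray_floor (a point): centre of the floor of the fixed grey plastic tray, 6 mm above the bench; inside 258 mm along this point's x and 100 mm along its y, rim 10 mm above the floor. Three housings fit in a row along x, for instance at x = -75, 0 and +75 mm
- housing1_mid (a point): point on the axis of the logger housing with the black screw cap, 29 mm above its underside. Aluminium cylinder 60 mm across, 58 mm tall, heavy at the bottom; on top of it the narrower cap, 47 mm across, 30 mm tall, its middle 44 mm above this point (up to 2.5 mm more while loose); 88 mm tall in all. z is the axis, up when standing. 0.3 to 0.5 kg. Absent in some runs
- cap1 (a joint): turn of the black cap, rad: 0 = fully home against its stop, positive = unscrewed (anticlockwise from above). Starts 1.2 to 2.2 loose; thread friction about 0.16 N m; rises 1 mm per rad. A housing that is not clamped turns along with its cap. Loose: a red band shows under the cap; home: the white mark on its top lines up with the black mark on the body
- housing1: the same housing, with the black cap; origin at the centre of its underside
- housing2_mid (a point): point on the axis of the logger housing with the blue screw cap, 29 mm above its underside. Aluminium cylinder 60 mm across, 58 mm tall, heavy at the bottom; on top of it the narrower cap, 47 mm across, 30 mm tall, its middle 44 mm above this point (up to 2.5 mm more while loose); 88 mm tall in all. z is the axis, up when standing. 0.3 to 0.5 kg. Absent in some runs
- cap2 (a joint): turn of the blue cap, rad: 0 = fully home against its stop, positive = unscrewed (anticlockwise from above). Starts 1.2 to 2.2 loose; thread friction about 0.16 N m; rises 1 mm per rad. A housing that is not clamped turns along with its cap. Loose: a red band shows under the cap; home: the white mark on its top lines up with the black mark on the body
- housing2: the same housing, with the blue cap; origin at the centre of its underside
- housing3_mid (a point): point on the axis of the logger housing with the orange screw cap, 29 mm above its underside. Aluminium cylinder 60 mm across, 58 mm tall, heavy at the bottom; on top of it the narrower cap, 47 mm across, 30 mm tall, its middle 44 mm above this point (up to 2.5 mm more while loose); 88 mm tall in all. z is the axis, up when standing. 0.3 to 0.5 kg. Absent in some runs
- cap3 (a joint): turn of the orange cap, rad: 0 = fully home against its stop, positive = unscrewed (anticlockwise from above). Starts 1.2 to 2.2 loose; thread friction about 0.16 N m; rises 1 mm per rad. A housing that is not clamped turns along with its cap. Loose: a red band shows under the cap; home: the white mark on its top lines up with the black mark on the body
- housing3: the same housing, with the orange cap; origin at the centre of its underside
- multimeter: a yellow and black hand multimeter lying flat, 150 x 78 x 45 mm; to be left alone; origin at its underside
- tool_tin: a ribbed steel tin 75 mm across and 110 mm tall, full of tools whose handles reach 170 mm; to be left alone; origin at its underside
- solder_reel: a solder reel standing on its flange, 60 mm across, 46 mm tall; to be left alone; origin at its underside
- screwdriver: an orange-handled screwdriver lying flat, 170 mm long; to be left alone; origin at its underside
- heatsink_unit: a finned heat sink on a small wooden block, 85 x 65 x 42 mm; to be left alone; origin at its underside
- flux_jar: a small jar with a white cap, 52 mm across, 60 mm tall; to be left alone; origin at its underside
- battery_pack: a blue battery block with a red plug, 95 x 60 x 45 mm; to be left alone; origin at its underside
Mind the look-alikes: they are no part of the job. What is shaped like the housing1 but pink or turquoise is not meant.

How it is judged (in metres and radians):
On the way, in this order (a step that is already met when the one before it is completed fails the run):
1. a housing with a loose cap is gripped by the pliers, locked over centre (value of joint handle above 0.83 rad and ((contact force between pad and housing1 above 5 N and value of joint cap1 above 0.3 rad) or (contact force between pad and housing2 above 5 N and value of joint cap2 above 0.3 rad) or (contact force between pad and housing3 above 5 N and value of joint cap3 above 0.3 rad))), for 0.2 s.
2. the cap of the housing held in the locked pliers is fully home (value of joint handle above 0.83 rad and ((horizontal distance between housing1_mid and jaw_seat below 0.012 m and value of joint cap1 below 0.08 rad) or (horizontal distance between housing2_mid and jaw_seat below 0.012 m and value of joint cap2 below 0.08 rad) or (horizontal distance between housing3_mid and jaw_seat below 0.012 m and value of joint cap3 below 0.08 rad))), for 0.2 s.
3. the release lever is flicked (value of joint release above 0.12 rad).
4. the pliers spring open (value of joint handle below 0.3 rad), for 0.2 s.
At the end, for the whole second after the job is handed in: every housing present stands upright (within 0.1 rad) on the floor of the tray, at rest, its cap within 0.08 rad of fully home, and the pliers are open (handle under 0.2 rad) (x of housing1_mid in the frame of tray_floor between -0.115 and 0.115 m and y of housing1_mid in the frame of tray_floor between -0.035 and 0.035 m and z of housing1_mid in the frame of tray_floor between 0.021 and 0.035 m and angle between each of housing1_mid, housing2_mid, housing3_mid's own z axis and vertical below 0.1 rad and value of joint each of cap1, cap2, cap3 below 0.08 rad and linear speed of each of housing1, housing2, housing3 below 0.03 m/s and x of housing2_mid in the frame of tray_floor between -0.115 and 0.115 m and y of housing2_mid in the frame of tray_floor between -0.035 and 0.035 m and z of housing2_mid in the frame of tray_floor between 0.021 and 0.035 m and x of housing3_mid in the frame of tray_floor between -0.115 and 0.115 m and y of housing3_mid in the frame of tray_floor between -0.035 and 0.035 m and z of housing3_mid in the frame of tray_floor between 0.021 and 0.035 m and value of joint handle below 0.2 rad); the robot touches nothing.
It fails at once if a cap is screwed down while the pliers are not locked (value of joint handle below 0.82 rad and ((velocity of joint cap1 below -0.5 rad/s and contact force between the fingers and housing1 above 1 N) or (velocity of joint cap2 below -0.5 rad/s and contact force between the fingers and housing2 above 1 N) or (velocity of joint cap3 below -0.5 rad/s and contact force between the fingers and housing3 above 1 N))).
It fails at once if a cap is screwed down on a housing that is not in the jaws ((velocity of joint cap1 below -0.5 rad/s and contact force between the fingers and housing1 above 1 N and horizontal distance between housing1_mid and jaw_seat above 0.014 m) or (velocity of joint cap2 below -0.5 rad/s and contact force between the fingers and housing2 above 1 N and horizontal distance between housing2_mid and jaw_seat above 0.014 m) or (velocity of joint cap3 below -0.5 rad/s and contact force between the fingers and housing3 above 1 N and horizontal distance between housing3_mid and jaw_seat above 0.014 m)).
It fails at once if the locked handle is hauled open without the release lever (contact force between pad and anything else above 10 N and value of joint handle between 0.815 and 0.848 rad and velocity of joint handle below -0.3 rad/s and value of joint release below 0.04 rad).
It fails at once if another thing on the bench is pushed more than 4 cm (distance of any of multimeter, tool_tin, solder_reel, screwdriver, heatsink_unit, flux_jar, battery_pack from where it was at the start of the episode above 0.04 m).
Of housing1, housing2, housing3 only 2 to 3 are there at a start; the rules pass over those that are not, and their reading is None.
At some moment in a run one of housing1, housing2, housing3 may be knocked a few centimetres aside while the robot is not near it.
It also fails if it takes over 210 s, if anything falls off the work surface, if the arm or the gripper's body presses on something with over 40 N, if the wrist force passes 120 N, or if a joint passes its speed limit or range.

ROBOT

A 6-joint arm with a two-finger parallel gripper is mounted at the origin on the work surface. World frame = base frame: x ahead of the robot, y to its left, z up, the work surface at z = 0. Lengths are in m, angles in degrees, forces in N, time in s.
With the tool pointing down it reaches from about 0.325 to 0.85 m from the base axis. Payload 15.5 kg.
Tool frame: the origin (TCP) lies midway between the tips of the shut fingers; the grasp point (between the pads) lies 19 mm behind it; z points along the fingers, y is the line along which they close (so a half turn about z gives the same grasp; the last joint's range is limited). The gripper opens to 91 mm and grips with 3 to 60 N. Pads are 32 mm wide; open, the fingers measure 118 mm over their backs; the gripper's body (76 mm by 178 mm) begins 60 mm behind the grasp point.
Start: joints at [-81.904, 28.281, 77.091, -0, 74.628, -5.472], TCP at [0.147, -0.608, 0.214] pointing down, gripper open.
Joint ranges: [-166.48, 166.48], [-47.26, 123.95], [12.59, 153.08], [-70.14, 250.14], [6.76, 159.57], [-176.63, 176.63]. Speed limits (degrees/s): [108.29, 108.29, 147.25, 172.46, 172.46, 172.46].

INTERFACE

Orientations are given as a 3x3 rotation matrix whose columns are the frame's x, y, z axes.
In Python, from bench import ctrl gives the robot as it stands. The module is installed in compiled form; this text tells all that it offers. Calls block until the motion is done:
- ctrl.goto(position, orientation): joint-space move of the TCP to a pose.
- ctrl.move_l(position, vel=0.15, ori=None, contact_N=None): straight line of the TCP; ori=None keeps the orientation; vel is the mean speed in m/s. With contact_N (N) it stops when the force on the tool has changed by that much, and returns True; else False.
- ctrl.movej(angles): joint-space move.
- ctrl.command_gripper(opening): opening from 0.0 (shut) to 1.0 (fully open); the grip force is fixed at half the most; returns when the fingers have stopped.
- ctrl.sleep(seconds).
- ctrl.ik(position, orientation): joint angles nearest the present ones, or None.
- ctrl.read_camera(name): name is "scene" or "side" or "wrist"; returns the picture (400x640x3 uint8, blue, green, red); there is no depth.
- ctrl.camera_params(name): a dict with "fx", "fy", "cx", "cy" (pixels), "pose" (4x4, takes a point from camera to world coordinates); the wrist camera has in their place "T_tool_cam" (4x4, takes a point from camera to tool coordinates, whose origin is the TCP and whose axes are the flange's). Camera axes: x right, y up, looking along -z (the intrinsics and any distortion apply to the point x, -y, -z); pixel columns grow to the right and rows downward; lengths in m; the calibration is good to about 2 mm. The wrist camera is an equidistant fisheye: a pixel r from the principal point sees the ray r / f radians off the axis. A picture is of the moment at which its call begins: read the wrist's pose just before it. camera_params takes no time and is no camera call.
A pose or a line that the arm cannot do raises ctrl.MotionError and nothing moves.
- ctrl.sign_off(): hands the job in; it is judged then, once.
Readings, each from a call of its own:
- ctrl.current_t(): time.
- ctrl.current_q(): joint angles.
- ctrl.current_dq(): joint speeds.
- ctrl.current_effort(): joint torques, N m.
- ctrl.current_tool_pos(): TCP position.
- ctrl.current_eef_rot(): TCP orientation.
- ctrl.current_contact_force(): force on the tool from outside, world axes, zero at the start.
- ctrl.current_wrist_torque(): the same for the moment, N m.
- ctrl.current_grip_width(): opening from 0.0 (shut) to 1.0 (fully open).
- ctrl.current_grasp_force(): force on a finger pad.
Only numpy, scipy, OpenCV 4.12 (cv2) and the standard library are available. Lean on these libraries where they do the work, as an engineer would, in place of code of your own. Each camera call takes 0.05 s, during which the arm holds its last target. There are 200 camera calls.

## Working session

There is one attempt and no reset: what is moved stays moved. The work goes in short steps, each a Python script; the robot and the scene stay as the last script left them, time stands still between calls to the robot, and variables do not carry over. Pictures are saved under pics/ and viewed, at most 14 in all, crops included, and the job is handed in when it is done.

```bash
mkdir -p pics; python3 - <<'E'
from bench import ctrl
import cv2,numpy as np
np.set_printoptions(precision=4,suppress=True)
for n in("scene","side","wrist"):
    p=ctrl.camera_params(n);print(n,p)
    cv2.imwrite(f"pics/{n}0.png",ctrl.read_camera(n))
print(ctrl.current_t(),ctrl.current_tool_pos(),ctrl.current_eef_rot())
E
```

```text
scene {'fx': 492.4231754728406, 'fy': 492.4231754728406, 'cx': 311.12727511529926, 'cy': 200.93275067222714, 'pose': array([[ 0.5679, -0.4405,  0.6953,  1.6463],
       [ 0.8231,  0.3092, -0.4763, -0.7265],
       [-0.0052,  0.8428,  0.5381,  0.9217],
       [ 0.    ,  0.    ,  0.    ,  1.    ]])}
side {'fx': 411.4933089481072, 'fy': 411.4933089481072, 'cx': 311.38612194916414, 'cy': 205.4836485290832, 'pose': array([[-0.8814,  0.3078, -0.3584,  0.1735],
       [-0.4722, -0.5485,  0.6901,  0.796 ],
       [ 0.0158,  0.7774,  0.6288,  0.7504],
       [ 0.    ,  0.    ,  0.    ,  1.    ]])}
wrist {'fx': 309.70691628693146, 'fy': 309.70691628693146, 'cx': 310.06431766956854, 'cy': 200.3696468757159, 'T_tool_cam': array([[ 0.0004,  0.9647,  0.2634,  0.0746],
       [ 1.    , -0.0001, -0.0009, -0.0012],
       [-0.0008,  0.2634, -0.9647, -0.1708],
       [ 0.    ,  0.    ,  0.    ,  1.    ]])}
0.15 [ 0.1466 -0.6073  0.2135] [[ 0.9721  0.2346 -0.0001]
 [ 0.2346 -0.9721  0.0009]
 [ 0.0001 -0.0009 -1.    ]]
```

View pics/scene0.png

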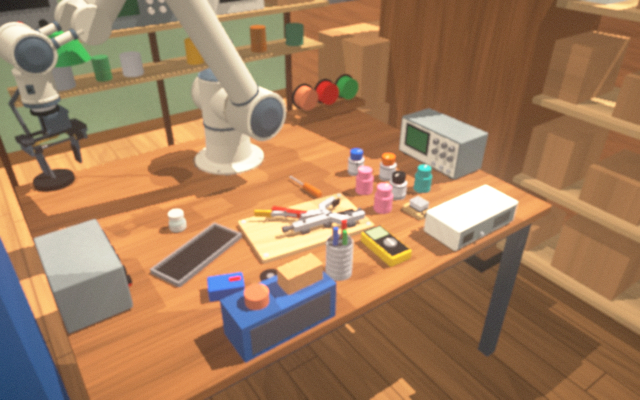

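View pics/side0.png

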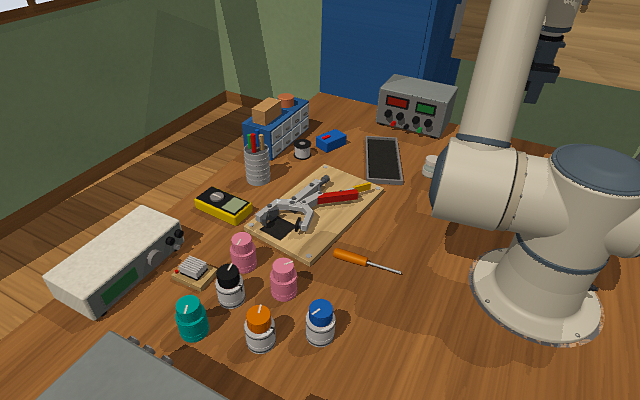

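The side view shows the orange (260,325), blue (320,320) and black (230,285) housings, two pink and one turquoise decoy. The board spans about (246,228)-(383,190), with the tray at (383,160). Next I'll do rough localisation.

```bash
cat > h.py <<'E'
from bench import ctrl
import cv2,numpy as np
np.set_printoptions(precision=4,suppress=True)
def snap(n):
    p=dict(ctrl.camera_params(n))
    if n=="wrist":
        T=np.eye(4);T[:3,:3]=ctrl.current_eef_rot();T[:3,3]=ctrl.current_tool_pos()
        p["pose"]=T@p["T_tool_cam"]
    p["n"]=n
    return ctrl.read_camera(n),p
def ray(p,u,v):
    x,y=(u-p["cx"])/p["fx"],(v-p["cy"])/p["fy"]
    if p["n"]=="wrist":
        r=np.hypot(x,y);s=np.sin(r)/max(r,1e-9);d=np.array([x*s,-y*s,-np.cos(r)])
    else: d=np.array([x,-y,-1.])
    return p["pose"][:3,3],p["pose"][:3,:3]@d
def onz(p,u,v,z):
    o,d=ray(p,u,v);return o+d*(z-o[2])/d[2]
def proj(p,P):
    q=np.linalg.inv(p["pose"])@np.append(P,1.);d=np.array([q[0],-q[1],-q[2]])
    if p["n"]=="wrist":
        rr=np.hypot(d[0],d[1]);r=np.arctan2(rr,d[2]);k=r/max(rr,1e-9)
        return np.array([p["cx"]+p["fx"]*d[0]*k,p["cy"]+p["fy"]*d[1]*k])
    return np.array([p["cx"]+p["fx"]*d[0]/d[2],p["cy"]+p["fy"]*d[1]/d[2]])
def blobs(img,lo,hi,amin=60):
    m=cv2.inRange(cv2.cvtColor(img,cv2.COLOR_BGR2HSV),np.array(lo),np.array(hi))
    n,l,s,c=cv2.connectedComponentsWithStats(m)
    return sorted([(int(s[i,4]),c[i],s[i,:4]) for i in range(1,n) if s[i,4]>=amin],key=lambda b:-b[0]),l
def down(a):  # tool down, tool y (closing line) at angle a (deg) in the world
    a=np.radians(a);y=np.array([np.cos(a),np.sin(a),0]);z=np.array([0,0,-1.])
    return np.column_stack([np.cross(y,z),y,z])
E
python3 - <<'E'
from h import *
img=cv2.imread("pics/side0.png");p=dict(ctrl.camera_params("side"),n="side")
for nm,uv,z in [("orange",(259,319),.078),("blue",(320,313),.078),("black",(229,278),.078),("pink1",(243,245),.075),("pink2",(284,272),.075),("turq",(190,310),.075),
 ("b1",(325,166),.018),("b2",(383,190),.018),("b3",(311,261),.018),("b4",(246,228),.018),("t1",(366,138),.01),("t2",(398,138),.01),("t3",(402,183),.01),("t4",(367,182),.01),("reel",(302,148),.03),("tin",(257,165),.05),("handle end",(365,187),.05),("batt",(331,140),.03),("sd1",(335,254),.01),("sd2",(400,273),.01),("flux",(430,165),.03),("mm",(222,203),.03),("hs",(196,270),.03)]:
    print(nm,onz(p,*uv,z))
E
```

```text
orange [0.4803 0.4152 0.078 ]
blue [0.3833 0.3459 0.078 ]
black [0.5938 0.3598 0.078 ]
pink1 [0.6282 0.2613 0.075 ]
pink2 [0.5019 0.2865 0.075 ]
turq [0.6126 0.4616 0.075 ]
b1 [ 0.6481 -0.2072  0.018 ]
b2 [ 0.4393 -0.1771  0.018 ]
b3 [0.4906 0.1814 0.018 ]
b4 [0.697  0.1601 0.018 ]
t1 [ 0.6065 -0.4539  0.01  ]
t2 [ 0.5056 -0.5116  0.01  ]
t3 [ 0.4036 -0.2508  0.01  ]
t4 [ 0.5001 -0.2024  0.01  ]
reel [ 0.7569 -0.2502  0.03  ]
tin [ 0.8118 -0.0652  0.05  ]
handle end [ 0.4781 -0.1227  0.05  ]
batt [ 0.6955 -0.3466  0.03  ]
sd1 [0.4529 0.1246 0.01  ]
sd2 [0.2896 0.1059 0.01  ]
flux [ 0.3506 -0.3616  0.03  ]
mm [0.8069 0.1177 0.03  ]
hs [0.7052 0.346  0.03  ]
```

```bash
python3 - <<'E'
from h import *
ctrl.goto([0.53,0.08,0.33],down(82))
img,p=snap("wrist");np.save("pics/w1p.npy",p,allow_pickle=True)
cv2.imwrite("pics/w1.png",img);cv2.imwrite("pics/w1v.png",cv2.resize(img,(800,500),interpolation=cv2.INTER_CUBIC))
print(ctrl.current_t(),ctrl.current_q())
E
```

```text
3.0 [  2.1403  15.4961  79.234   -0.0041  85.285  -79.7898]
```

View pics/w1v.png

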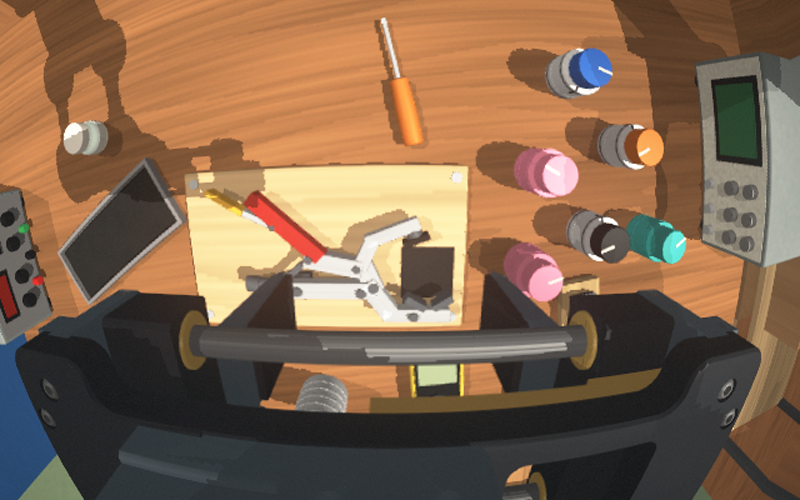

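The wrist view (800 px scale) shows the board corners at (186,172), (467,166) and (465,325). The rubber square is at (402–454, 247–305), the red handle end is near (252,200), and the tray is on the left. Blue, orange and black caps are at (595,68), (649,147) and (610,243).

```bash
python3 - <<'E'
from h import *
img=cv2.imread("pics/w1.png");p=np.load("pics/w1p.npy",allow_pickle=True).item()
f=lambda u,v,z:onz(p,u*.8,v*.8,z)
B=[f(186,172,.018),f(467,166,.018),f(465,325,.018)];print("board",*B)
d=B[1]-B[0];print("long",np.linalg.norm(d),np.degrees(np.arctan2(d[1],d[0])),"short",np.linalg.norm(B[2]-B[1]))
for q in [(402,247),(454,247),(454,305),(402,305)]:print("sq",f(*q,.018))
for q in [(254,192),(246,203),(325,252),(315,262)]:print("red",f(*q,.057))
print("yel",f(205,191,.057),f(243,212,.057))
T=[f(149,159,.016),f(187,221,.016),f(90,303,.016),f(58,254,.016)];print("tray",*T,[np.linalg.norm(T[i]-T[i-1]) for i in range(4)])
for n,q in dict(orange=(650,147),blue=(597,67),black=(611,243)).items():print(n,f(*q,.0895))
hsv=cv2.cvtColor(img,cv2.COLOR_BGR2HSV)
for n,lo,hi in [("blue",(100,120,80),(125,255,255)),("orange",(8,190,120),(18,255,255)),("red",(0,200,80),(4,255,255)),("yel",(20,170,100),(30,255,255))]:
    print(n,[(a,c,s) for a,c,s in blobs(img,lo,hi,80)[0][:5]])
E
```

```text
board [ 0.439  -0.1843  0.018 ] [0.4923 0.1863 0.018 ] [0.7096 0.1645 0.018 ]
long 0.3743632768677587 81.82178856255243 short 0.21841154745738836
sq [0.5852 0.0912 0.018 ]
sq [0.5946 0.1584 0.018 ]
sq [0.6764 0.1513 0.018 ]
sq [0.6657 0.0808 0.018 ]
red [ 0.4825 -0.0744  0.057 ]
red [ 0.4938 -0.0874  0.057 ]
red [ 0.568  -0.0009  0.057 ]
red [ 0.5787 -0.0155  0.057 ]
yel [ 0.4693 -0.1398  0.057 ] [ 0.504  -0.0937  0.057 ]
tray [ 0.4071 -0.2444  0.016 ] [ 0.5061 -0.2     0.016 ] [ 0.609  -0.4508  0.016 ] [ 0.5135 -0.4993  0.016 ] [np.float64(0.27616816396003463), np.float64(0.1085383419977861), np.float64(0.2711192025170475), np.float64(0.10709775996556313)]
orange [0.4819 0.415  0.0895]
blue [0.3838 0.3458 0.0895]
black [0.5969 0.3493 0.0895]
blue [(3396, array([ 14.8213, 343.4912]), array([  0, 267,  45, 133], dtype=int32)), (769, array([471.7893,  54.0481]), array([455,  39,  34,  32], dtype=int32))]
orange [(186, array([319.1882,  89.172 ]), array([313,  64,  15,  52], dtype=int32))]
red []
yel []
```

```bash
python3 - <<'E'
from h import *
ctrl.goto([0.66,0.05,0.17],down(82))
img,p=snap("wrist");np.save("pics/w2p.npy",p,allow_pickle=True)
cv2.imwrite("pics/w2.png",img);cv2.imwrite("pics/w2v.png",cv2.resize(img,(800,500),interpolation=cv2.INTER_CUBIC))
print(ctrl.current_t())
for s in [(.6246,.12),(.6197,.1192)]: print(proj(p,[*s,.018])/.8)
E
```

```text
3.8917
[462.3227 183.1401]
[460.7761 177.5447]
```

View pics/w2v.png

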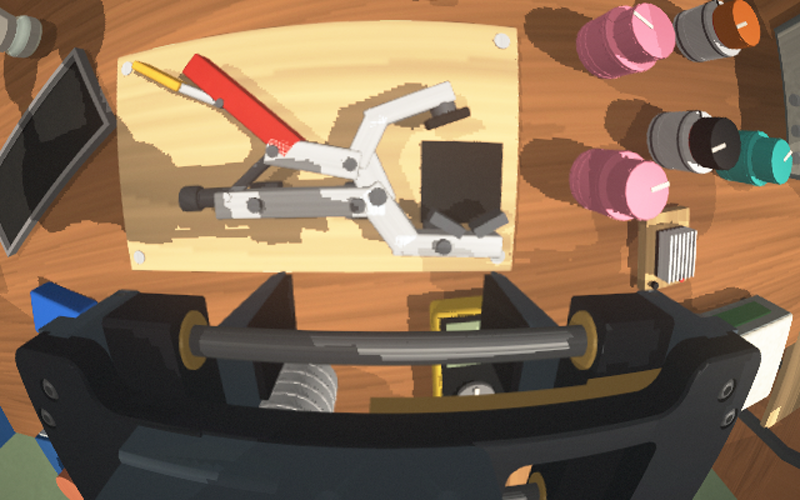

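The close view shows all four board corners (118,57), (518,29), (512,271), (132,269). The square's corners are (422,141) and (503,142), the V vertex is near x≈467, and the handle rear end is at (197,54)–(184,70).

```bash
python3 - <<'E'
from h import *
p=np.load("pics/w2p.npy",allow_pickle=True).item()
f=lambda u,v,z:onz(p,u*.8,v*.8,z)
C=np.array([f(118,57,.018),f(518,29,.018),f(512,271,.018),f(132,269,.018)]);print(C)
src=np.array([[-.11,-.19],[-.11,.19],[.11,.19],[.11,-.19]])
M,_=cv2.estimateAffinePartial2D(src,C[:,:2]);print(M,np.degrees(np.arctan2(M[1,0],M[0,0])),np.hypot(M[0,0],M[1,0]))
R=M[:,:2]/np.hypot(M[0,0],M[1,0]);c=M[:,2]
loc=lambda P:R.T@(P[:2]-c)
for n,q,z in [("sq",(422,141),.018),("sq",(503,142),.018),("Vtop a",(427,212),.057),("Va2",(458,237),.057),("Vb",(510,212),.057),("Vb2",(474,237),.057),("padtop",(424,127),.057),("padtop",(470,112),.057),
 ("red",(197,54),.057),("red",(184,70),.057),("red hole",(300,140),.057),("yel",(133,66),.057)]: print(n,f(*q,z)[:2],loc(f(*q,z)))
E
```

```text
[[ 0.4413 -0.1869  0.018 ]
 [ 0.4937  0.1881  0.018 ]
 [ 0.7094  0.159   0.018 ]
 [ 0.6573 -0.2164  0.018 ]]Traceback (most recent call last):
  File "<stdin>", line 6, in <module>
cv2.error: OpenCV(4.12.0) /io/opencv/modules/calib3d/src/ptsetreg.cpp:1108: error: (-215:Assertion failed) count >= 0 && to.checkVector(2) == count in function 'estimateAffinePartial2D'
```

```bash
python3 - <<'E'
from h import *
p=np.load("pics/w2p.npy",allow_pickle=True).item()
f=lambda u,v,z:onz(p,u*.8,v*.8,z)
C=np.array([f(118,57,.018),f(518,29,.018),f(512,271,.018),f(132,269,.018)])[:,:2].copy()
src=np.array([[-.11,-.19],[-.11,.19],[.11,.19],[.11,-.19]])
M,_=cv2.estimateAffinePartial2D(src,C);print(M,np.degrees(np.arctan2(M[1,0],M[0,0])),np.hypot(M[0,0],M[1,0]))
R=M[:,:2]/np.hypot(M[0,0],M[1,0]);c=M[:,2]
loc=lambda P:R.T@(P[:2]-c)
for n,q,z in [("sq",(422,141),.018),("sq",(503,142),.018),("Vtop a",(427,212),.057),("Va2",(458,237),.057),("Vb",(510,212),.057),("Vb2",(474,237),.057),("padtop",(424,127),.057),("padtop",(470,112),.057),
 ("red",(197,54),.057),("red",(184,70),.057),("red hole",(300,140),.057),("yel",(133,66),.057)]: print(n,f(*q,z)[:2],loc(f(*q,z)))
E
```

```text
[[ 0.9858  0.1364  0.5754]
 [-0.1364  0.9858 -0.0141]] -7.876182746472885 0.9951452668755567
sq [0.5852 0.0904] [-0.0046  0.1048]
sq [0.5933 0.1596] [-0.0061  0.1745]
Vtop a [0.6383 0.084 ] [0.0488 0.1057]
Va2 [0.6606 0.1055] [0.068  0.1301]
Vb [0.6464 0.1483] [0.0481 0.1706]
Vb2 [0.6623 0.118 ] [0.068  0.1427]
padtop [0.5753 0.0898] [-0.0144  0.1028]
padtop [0.5678 0.1252] [-0.0267  0.1369]
red [ 0.4835 -0.0761] [-0.0825 -0.074 ]
red [ 0.4935 -0.0894] [-0.0709 -0.0858]
red hole [ 0.571  -0.0016] [-0.0061  0.0117]
yel [ 0.4732 -0.1406] [-0.0839 -0.1394]
```

```bash
cat >> h.py <<'E'
YAW=-7.9;c,s=np.cos(np.radians(YAW)),np.sin(np.radians(YAW));RB=np.array([[c,-s],[s,c]])
SEAT=np.array([.5754,-.0141])+RB@np.array([.028,.138])
S=lambda x,y,z:np.append(SEAT+RB@np.array([x,y]),z)   # board axes, from jaw_seat
TRAY=np.array([.508,-.350]);ta=np.radians(-67.5);TX=np.array([np.cos(ta),np.sin(ta)])
EST=dict(blue=(.3838,.3458),orange=(.4819,.415),black=(.596,.352))
LIM=dict(blue=((100,120,60),(125,255,255)),orange=((6,150,90),(20,255,255)),black=((0,0,0),(180,90,75)))
def look(col,est,ang,z=.24,top=.0895):
    """camera above est, returns cap-top centre"""
    R=down(ang);off=R@np.array([.075,-.001,0])
    ctrl.goto([est[0]-off[0],est[1]-off[1],z],R);img,p=snap("wrist")
    u=proj(p,[*est,top]);bl,l=blobs(img,*LIM[col],200)
    b=min(bl,key=lambda b:np.hypot(*(b[1]-u)))
    m=(l==l[int(round(b[1][1])),int(round(b[1][0]))]).astype(np.uint8) if l[int(round(b[1][1])),int(round(b[1][0]))] else None
    P=onz(p,*b[1],top)
    e=b[2][2:]*np.linalg.norm(p["pose"][:3,3]-P)/p["fx"]
    print(col,"area",b[0],"size mm",e*1000,"at",P);return P[:2],img,p
def pick(xy,ang,z,floor=0):
    R=down(ang);ctrl.command_gripper(.95)
    ctrl.goto([*xy,.20],R);ctrl.move_l([*xy,z],vel=.15);ctrl.command_gripper(0)
    print("grip",ctrl.current_grip_width()*91,ctrl.current_grasp_force())
def lift(z=.25,vel=.25):
    q=ctrl.current_tool_pos();ctrl.move_l([q[0],q[1],z],vel=vel)
def putdown(xy,ang,z):
    ctrl.goto([*xy,.25],down(ang));ctrl.move_l([*xy,z+.015],vel=.2)
    hit=ctrl.move_l([*xy,z-.004],vel=.03,contact_N=5);print("down",hit,ctrl.current_tool_pos())
    ctrl.command_gripper(.75);lift(.25)
E
python3 - <<'E'
from h import *
p=np.load("pics/w2p.npy",allow_pickle=True).item()
print("SEAT",SEAT)
for q in [(178,190),(178,210),(215,190),(215,217)]: print("knob",RB.T@(onz(p,q[0]*.8,q[1]*.8,.052)[:2]-SEAT))
P,img,p=look("blue",EST["blue"],82)
cv2.imwrite("pics/w3.png",img[:, :]);print(proj(p,[*P,.0895]),ctrl.current_t())
E
```

```text
SEAT [0.6221 0.1187]
knob [-0.0003 -0.2358]
knob [ 0.0165 -0.2377]
knob [ 0.0015 -0.2002]
knob [ 0.0236 -0.2022]
blue area 1397 size mm [45.639 45.639] at [0.383  0.3427 0.0895]
[305.4953 115.9571] 5.2833
```

View pics/w3.png

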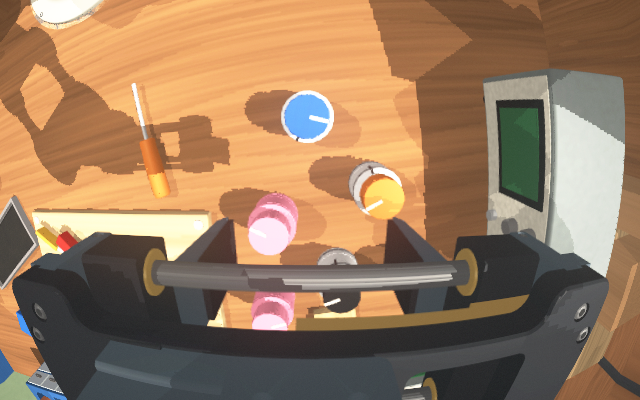

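The blue cap is seen from straight above at (307,117), and its size agrees. The knob end at y=-237 also confirms the seat estimate. Next I'll pick blue, seat it and look.

```bash
python3 - <<'E'
from h import *
pick((.384,.344),82,.066);lift()
putdown(S(-.007,0,0)[:2],82,.085)
R=down(82);ctrl.goto(S(.03,-.08,.19),R)
img,p=snap("wrist");np.save("pics/w4p.npy",p,allow_pickle=True);cv2.imwrite("pics/w4.png",img)
cv2.imwrite("pics/w4v.png",cv2.resize(img[:240],(800,300),interpolation=cv2.INTER_CUBIC))
b=blobs(img,*LIM["blue"],200)[0];print([(a,c_,RB.T@(onz(p,*c_,.1075)[:2]-SEAT)) for a,c_,_ in b],ctrl.current_t())
E
```

```text
grip 46.28979999782568 29.98797833919525
down True [0.6152 0.1191 0.0835]
[(2212, array([400.9308, 163.4191]), array([-0.0087, -0.0032])), (692, array([  6.8121, 343.8786]), array([ 0.3006, -0.6491])), (491, array([ 55.6273, 244.4705]), array([ 0.0761, -0.3781]))] 13.225
```

View pics/w4v.png

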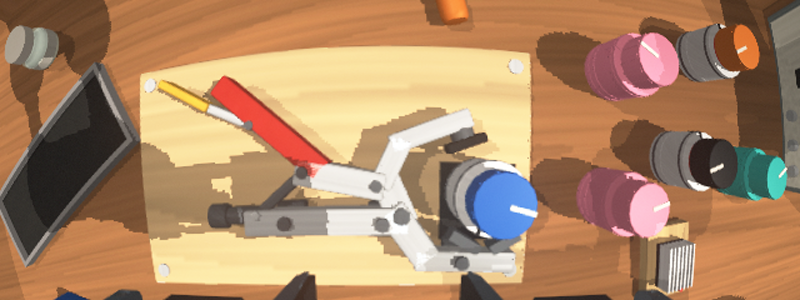

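The blue housing stands between the pad and the V, as wanted. Now I'll close the handle.

```bash
cat >> h.py <<'E'
def lock():
    R=down(90+YAW);ctrl.command_gripper(0)
    ctrl.goto(S(-.145,-.205,.15),R);ctrl.move_l(S(-.145,-.205,.038),vel=.2)
    ctrl.move_l(S(-.085,-.212,.038),vel=.08)
    hit=ctrl.move_l(S(-.040,-.218,.038),vel=.04,contact_N=35)
    q=ctrl.current_tool_pos();print("lock",hit,RB.T@(q[:2]-SEAT),ctrl.current_contact_force())
    ctrl.move_l(S(-.085,-.218,.038),vel=.15);ctrl.move_l(S(-.085,-.218,.15),vel=.25)
E
python3 - <<'E'
from h import *
lock()
R=down(82);ctrl.goto(S(.03,-.08,.19),R)
img,p=snap("wrist");np.save("pics/w5p.npy",p,allow_pickle=True);cv2.imwrite("pics/w5.png",img)
cv2.imwrite("pics/w5v.png",cv2.resize(img[:240],(800,300),interpolation=cv2.INTER_CUBIC))
b=blobs(img,*LIM["blue"],200)[0];print([(a,c_,RB.T@(onz(p,*c_,.1075)[:2]-SEAT)) for a,c_,_ in b[:1]],ctrl.current_t())
E
```

```text
lock True [-0.0489 -0.2168] [-10.3432   3.1058   8.8594]
[(2178, array([402.5096, 171.8448]), array([-0.0014, -0.0004]))] 19.7167
```

View pics/w5v.png

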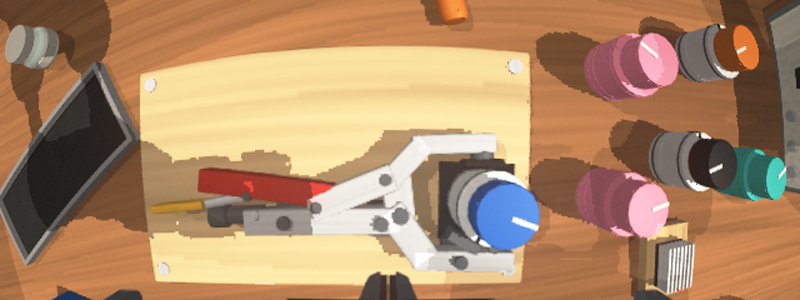

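The red handle is now parallel to the fixed one and stayed there after the finger withdrew. The housing moved to the seat, within about 1 mm. Now I'll turn the cap.

```bash
cat >> h.py <<'E'
def turn(xy,a0=140,z=.086,step=6,lim=.45):
    ctrl.command_gripper(.8);ctrl.goto([*xy,.18],down(a0));ctrl.move_l([*xy,z],vel=.15)
    ctrl.command_gripper(0);t0=ctrl.current_wrist_torque()[2];a=a0;log=[];n=0
    while a>a0-150:
        a-=step;ctrl.goto([*xy,z-.001*np.radians(a0-a)],down(a));t=ctrl.current_wrist_torque()[2]-t0
        log.append(round(float(t),2))
        n=n+1 if abs(t)>lim else 0
        if n>=2: break
    print("turn",a0-a,log,ctrl.current_t(),"F",ctrl.current_contact_force())
    ctrl.command_gripper(.8);lift(.2)
E
python3 - <<'E'
from h import *
print(ctrl.current_t());turn(S(-.001,0,0)[:2])
R=down(82);ctrl.goto(S(.03,-.08,.19),R)
img,p=snap("wrist");np.save("pics/w6p.npy",p,allow_pickle=True);cv2.imwrite("pics/w6.png",img)
cv2.imwrite("pics/w6v.png",cv2.resize(img[80:240,240:480],(720,480),interpolation=cv2.INTER_CUBIC))
print(ctrl.current_t())
E
```

```text
19.7167
turn 120 [-0.1, -0.11, -0.12, -0.1, -0.07, -0.13, -0.12, -0.09, -0.12, -0.07, -0.12, -0.14, -0.12, -0.13, -0.08, -0.13, 0.15, 0.31, 0.61, 0.56] 28.0667 F [3.2158 7.1374 7.0275]
30.4833
```

View pics/w6v.png

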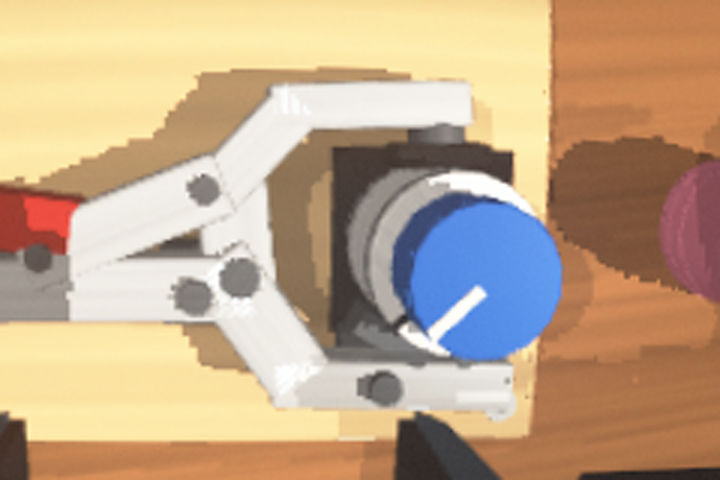

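The white mark lines up with the black body mark and no red band shows, so the cap is home. Now I'll flick the release and move it to the tray.

```bash
cat >> h.py <<'E'
def release():
    R=down(90+YAW);ctrl.command_gripper(0)
    ctrl.goto(S(.030,-.281,.15),R);ctrl.move_l(S(.030,-.281,.040),vel=.2)
    f0=ctrl.current_contact_force();ctrl.move_l(S(-.030,-.281,.040),vel=.12)
    print("rel",ctrl.current_contact_force()-f0);ctrl.move_l(S(-.005,-.281,.04),vel=.15)
    lift(.15)
def tray(i):
    xy=S(-.002,0,0)[:2];pick(xy,82,.0845);lift()
    putdown(TRAY+TX*(.075*i),22.5,.0725)
E
python3 - <<'E'
from h import *
release()
R=down(82);ctrl.goto(S(.03,-.08,.19),R)
img,p=snap("wrist");cv2.imwrite("pics/w7.png",img)
b=blobs(img,*LIM["blue"],200)[0];print([(a,c_,RB.T@(onz(p,*c_,.1055)[:2]-SEAT)) for a,c_,_ in b[:1]],ctrl.current_t())
tray(1);ctrl.goto([*(TRAY+[.02,.12]),.25],down(22.5))
img2,p=snap("wrist");print(ctrl.current_t(),"tray centre px",proj(p,[*TRAY,.006]))
cv2.imwrite("pics/w7v.png",np.vstack([img[:200],img2[:300]]))
E
```

```text
rel [ 0.9479 -0.2409 -0.376 ]
[(2073, array([401.2788, 172.2016]), array([-0.0005, -0.0013]))] 35.6083
grip 46.14043564932474 29.998795688152313
down True [ 0.5365 -0.4195  0.0723]
45.4833 tray centre px [265.7397 243.2818]
```

View pics/w7v.png

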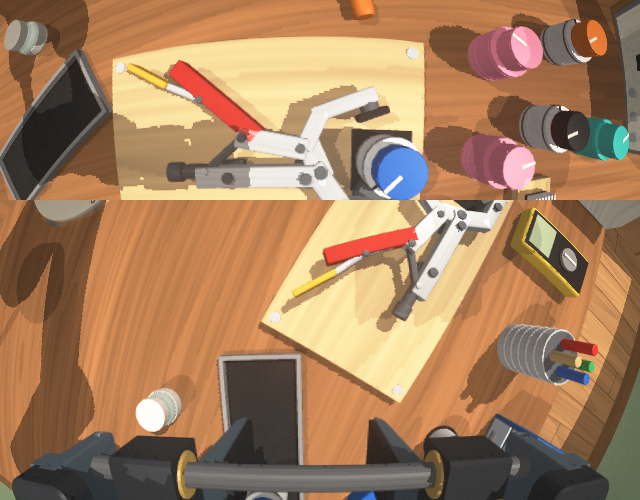

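The pliers sprang open and blue is in the tray. Orange is next, with gates on cap size and position.

```bash
cat >> h.py <<'E'
def job(col):
    P,img,_=look(col,EST[col],82);cv2.imwrite(f"pics/look_{col}.png",img)
    if np.hypot(*(P-EST[col]))>.012: P,img,_=look(col,P,82)
    pick(P,82,.066);w=ctrl.current_grip_width()*91
    if not 44<w<50: print("bad grip");return
    lift();putdown(S(-.007,0,0)[:2],82,.085);lock()
    ctrl.goto(S(.03,-.08,.19),down(82));img,p=snap("wrist");cv2.imwrite(f"pics/locked_{col}.png",img)
    print("clamped",min([(np.hypot(*q),q) for q in [RB.T@(onz(p,*b[1],.1075)[:2]-SEAT) for b in blobs(img,*LIM[col],200)[0]]],key=lambda t:t[0]),ctrl.current_t())
E
python3 - <<'E'
from h import *
job("orange")
a=cv2.imread("pics/look_orange.png");b=cv2.imread("pics/locked_orange.png")
cv2.imwrite("pics/v8.png",np.vstack([a[:250],b[:250]]))
E
```

```text
orange area 962 size mm [35.2432 77.0129] at [0.4288 0.1773 0.0895]
orange area 44195 size mm [554.0426 175.183 ] at [0.3726 0.1686 0.0895]
grip 0.17657968883834987 0.0
bad grip[ WARN:0@5.111] global loadsave.cpp:275 findDecoder imread_('pics/locked_orange.png'): can't open/read file: check file path/integrity
Traceback (most recent call last):
TypeError: 'NoneType' object is not subscriptable
```

```bash
python3 - <<'E'
from h import *
lift(.25)
img=cv2.imread("pics/look_orange.png");h=cv2.cvtColor(img,cv2.COLOR_BGR2HSV)
cv2.imwrite("pics/v8.png",img[:280])
print(ctrl.current_t())
for y in range(60,200,14): print(y,[tuple(int(k) for k in h[y,x]) for x in range(270,350,16)])
E
```

```text
53.1417
60 [(14, 145, 237), (14, 143, 238), (14, 141, 243), (14, 142, 243), (14, 142, 240)]
74 [(14, 141, 240), (14, 143, 239), (15, 142, 240), (14, 142, 240), (14, 143, 239)]
88 [(15, 138, 247), (15, 139, 245), (15, 138, 247), (16, 137, 250), (16, 137, 249)]
102 [(12, 147, 175), (12, 150, 167), (22, 153, 255), (22, 152, 255), (12, 149, 223)]
116 [(11, 149, 163), (12, 94, 226), (21, 154, 255), (22, 152, 255), (30, 1, 255)]
130 [(12, 147, 158), (11, 113, 140), (21, 157, 255), (22, 155, 255), (13, 148, 196)]
144 [(13, 145, 230), (13, 143, 235), (14, 145, 238), (13, 147, 218), (13, 148, 217)]
158 [(14, 144, 235), (14, 145, 235), (14, 143, 236), (14, 144, 238), (14, 145, 237)]
172 [(14, 140, 240), (14, 141, 241), (14, 141, 241), (14, 139, 241), (14, 141, 241)]
186 [(12, 140, 167), (15, 136, 244), (14, 140, 241), (14, 140, 240), (12, 139, 158)]
```

View pics/v8.png

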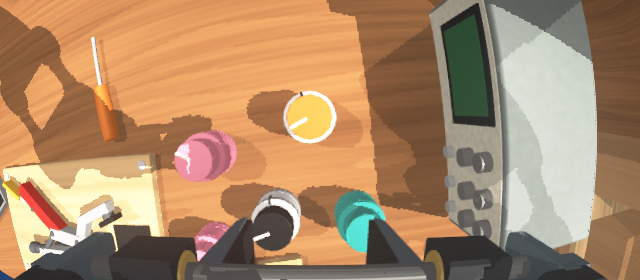

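The orange cap is at (310,117), within a few mm of the estimate. Its colour is washed out to hue ~21, so I'll retune the mask and gate before descending.

```bash
python3 - <<'E'
s=open('h.py').read()
s=s.replace("orange=((6,150,90),(20,255,255))","orange=((18,120,240),(27,255,255))")
s=s.replace(" pick(P,82,.066);w="," \n    if np.hypot(*(P-EST[col]))>.09: print('far');return\n    pick(P,82,.066);w=")
s=s.replace(' print(col,"area"',' \n    if not (all(36<k*1000<54 for k in e)): raise SystemExit(f"size {e} {b[1]}")\n    print(col,"area"')
s=s.replace('print("clamped",min(','print("clamped",sorted(').replace("key=lambda t:t[0]),ctrl","key=lambda t:t[0])[:1],ctrl")
open('h.py','w').write(s)
E
python3 - <<'E'
from h import *
job("orange")
b=cv2.imread("pics/locked_orange.png")
cv2.imwrite("pics/v9.png",cv2.resize(b[:240],(800,300)))
E
```

```text
orange area 1409 size mm [45.6145 45.6145] at [0.4818 0.4163 0.0895]
grip 46.691995081594825 29.972467124462128
down True [0.6152 0.119  0.0835]
lock True [-0.049  -0.2168] [-10.4313   3.2245   8.1924]
clamped [(np.float64(0.015352000403096885), array([-0.0038,  0.0149]))] 69.3917
```

View pics/v9.png

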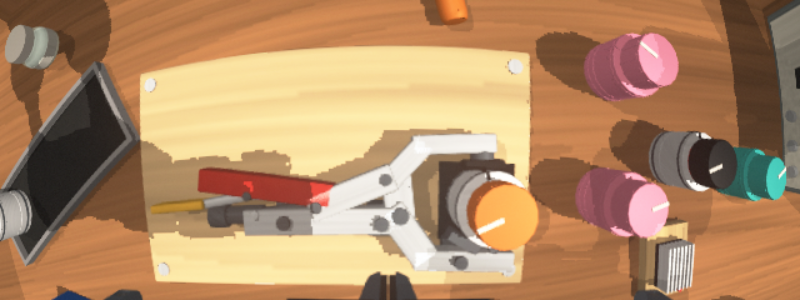

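Orange is clamped and locked, same as blue. Now I'll turn it.

```bash
python3 - <<'E'
from h import *
turn(S(-.001,0,0)[:2])
ctrl.goto(S(.03,-.08,.19),down(82));img,p=snap("wrist")
cv2.imwrite("pics/v10.png",cv2.resize(img[80:240,240:480],(720,480),interpolation=cv2.INTER_CUBIC));print(ctrl.current_t())
E
```

```text
turn 126 [-0.1, -0.14, -0.15, -0.2, -0.15, -0.14, -0.13, -0.13, -0.18, -0.11, -0.2, -0.19, -0.16, -0.14, -0.1, -0.1, -0.0, 0.37, 0.42, 0.45, 0.47] 77.9917 F [5.2769 5.6501 6.5458]
80.4917
```

View pics/v10.png

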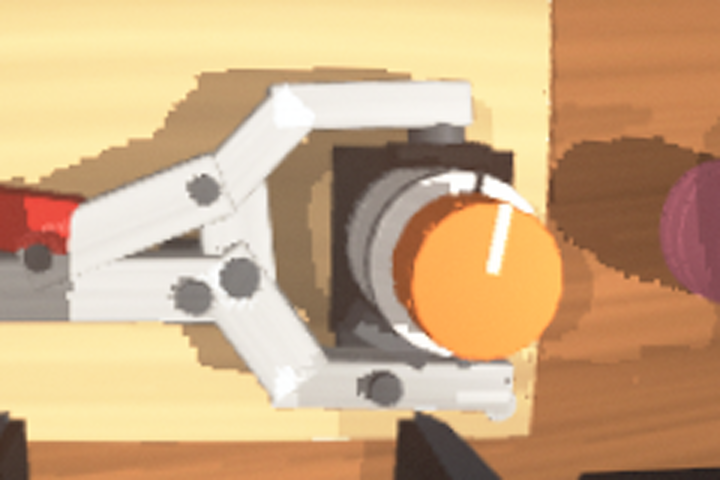

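```bash
python3 - <<'E'
from h import *
p=np.load("pics/w6p.npy",allow_pickle=True).item()
for n,cc,w,b in [("blue",(487,278),(435,340),(401,324)),("orange",(487,279),(504,208),(480,183))]:
    g=lambda q,z:onz(p,240+q[0]/3,80+q[1]/3,z)[:2]
    C=g(cc,.1065);W=g(w,.1065)-C
    for C2 in (C,S(-.001,0,0)[:2]):
        Bk=g(b,.076)-C2;print(n,RB.T@(C-SEAT),np.hypot(*W),np.hypot(*Bk),np.degrees([np.arctan2(W[1],W[0]),np.arctan2(Bk[1],Bk[0])]))
E
```

```text
blue [0.0001 0.0003] 0.023336568738187936 0.027569943151798348 [-46.4072 -49.5958]
blue [0.0001 0.0003] 0.023336568738187936 0.028251406989540047 [-46.4072 -47.6494]
orange [0.0004 0.0003] 0.02090946578011273 0.02587389727874384 [160.9774 159.5734]
orange [0.0004 0.0003] 0.02090946578011273 0.02455308841320459 [160.9774 158.1881]
```

Both cap marks lie within ~3° of the body marks (measurement noise), and the torque shows the stop was reached on both. I'll release, put orange in the tray, then seat and lock black.

```bash
python3 - <<'E'
from h import *
release();tray(0);print(ctrl.current_t())
job("black")
a=cv2.imread("pics/look_black.png");b=cv2.imread("pics/locked_black.png")
cv2.imwrite("pics/v11.png",np.vstack([a[:200],b[:240]]))
E
```

```text
rel [ 0.0303 -0.7592  0.4233]
grip 46.43166216329597 29.999691545963287
down True [ 0.5078 -0.3503  0.0723]
94.2167
black area 1160 size mm [45.6661 44.6283] at [0.6009 0.3563 0.0895]
grip 46.244037299639984 29.975540935993195
down True [0.6152 0.1191 0.0835]
lock True [-0.049  -0.2168] [-10.4789   3.4389   7.809 ]
clamped [(np.float64(0.011397796167300196), array([ 0.0002, -0.0114]))] 110.7
```

View pics/v11.png

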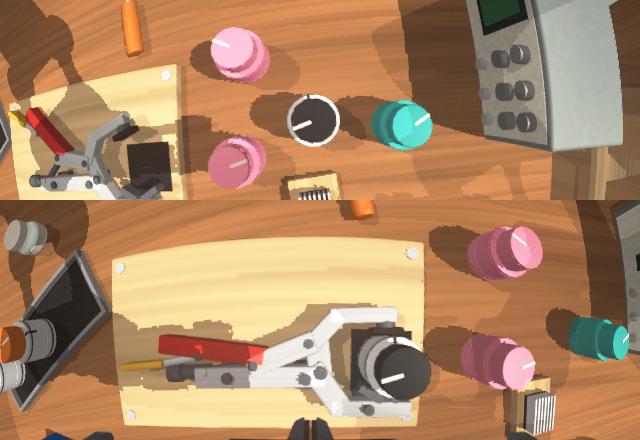

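Black is clamped and locked, and orange stands in the tray. Next come the turn, the release and the tray.

```bash
python3 - <<'E'
from h import *
turn(S(-.001,0,0)[:2])
ctrl.goto(S(.03,-.08,.19),down(82));img,p=snap("wrist")
cv2.imwrite("pics/v12.png",cv2.resize(img[80:240,240:480],(720,480),interpolation=cv2.INTER_CUBIC));print(ctrl.current_t())
E
```

```text
turn 120 [-0.15, -0.13, -0.14, -0.18, -0.11, -0.12, -0.08, -0.09, -0.15, -0.12, -0.08, -0.05, -0.15, -0.14, -0.11, -0.08, -0.09, 0.45, 0.58, 0.54] 119.05 F [3.1635 6.353  6.0819]
121.4667
```

View pics/v12.png

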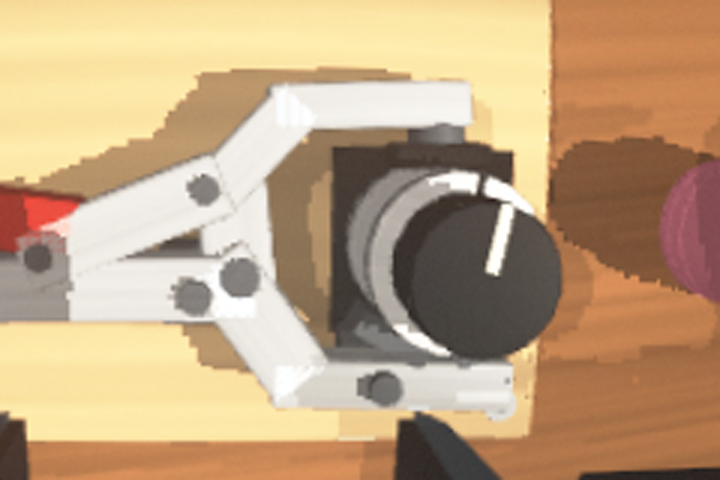

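The marks line up as on orange. I'll release, put black in the tray and do a final look.

```bash
python3 - <<'E'
from h import *
release();tray(-1)
R=down(22.5);off=R@np.array([.09,0,0]);ctrl.goto([TRAY[0]-off[0],TRAY[1]-off[1],.3],R)
img,p=snap("wrist");cv2.imwrite("pics/v13.png",img[:300])
f=lambda q,z:onz(p,*q,z)[:2]
np.save("pics/w13p.npy",p,allow_pickle=True)
for i in(-1,0,1):print(i,proj(p,[*(TRAY+TX*.075*i),.094]))
print(ctrl.current_t())
ctrl.goto(S(.03,-.08,.25),down(82));img,p=snap("wrist");cv2.imwrite("pics/v14.png",img[:300])
E
```

```text
rel [ 0.0257  1.4362 -1.2622]
grip 46.53414341038696 29.998482763767242
down True [ 0.4791 -0.2809  0.0722]
-1 [310.0226  45.9811]
0 [310.0149 106.5493]
1 [310.0087 168.0288]
135.775
```

View pics/v13.png

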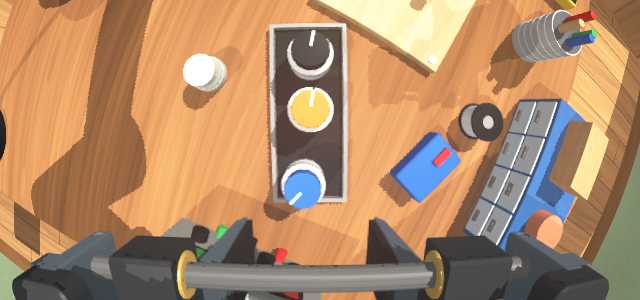

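View pics/v14.png

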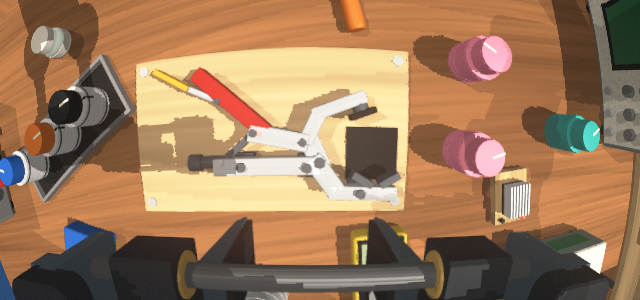

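The blue housing was knocked in the tray: it is at (302,189), where I expected (310,168). I'll measure it.

```bash
python3 - <<'E'
from h import *
p=np.load("pics/w13p.npy",allow_pickle=True).item()
f=lambda q,z:onz(p,*q,z)[:2]
T=np.array([f(q,.016) for q in [(269,25),(347,24),(348,201),(273,203)]]);print("tray",T,T.mean(0))
TY=np.array([-TX[1],TX[0]])
for C in (TRAY,T.mean(0)):
  for n,q in dict(black=(310,51),orange=(311,109),blue=(302,189)).items():
    d=f(q,.094)-C;print(n,f(q,.094),d@TX,d@TY)
img=cv2.imread("pics/v13.png");cv2.imwrite("pics/v15.png",cv2.resize(img[140:220,250:370],(720,480),interpolation=cv2.INTER_CUBIC))
E
```

```text
tray [[ 0.4035 -0.2545]
 [ 0.5082 -0.2098]
 [ 0.6143 -0.4555]
 [ 0.5098 -0.5023]] [ 0.5089 -0.3555]
black [ 0.4817 -0.2866] -0.06859914632300765 -2.615943053841646e-05
orange [ 0.5102 -0.3523] 0.002971744260905391 0.0011769384538464702
blue [ 0.5376 -0.4475] 0.10139631889095937 -0.009956952749229028
black [ 0.4817 -0.2866] -0.07405881887595127 0.001223612034347403
orange [ 0.5102 -0.3523] -0.002487928292038239 0.00242670991873229
blue [ 0.5376 -0.4475] 0.09593664633801574 -0.008707181284343208
```

```bash
python3 - <<'E'
from h import *
p=dict(ctrl.camera_params("side"),n="side")
for q in [(379,119),(385,122),(447,140),(450,138)]: print("supply base",onz(p,*q,0.))
p2=np.load("pics/w13p.npy",allow_pickle=True).item()
img,ps=snap("side")
b=[x for x in blobs(img,(100,120,60),(125,255,255),20)[0]]
# predicted cap centre (mid-height) for upright at measured place, and blobs near it
u=proj(ps,[.5376,-.4475,.079]);print("pred",u,sorted([(np.hypot(*(x[1]-u)),x[0],x[1],x[2]) for x in b],key=lambda t:t[0])[:2])
print("top/bottom px",proj(ps,[.5376,-.4475,.094]),proj(ps,[.5376,-.4475,.064]))
# wrist picture: blue cap top blob and white ring
w=cv2.imread("pics/v13.png")
b=blobs(w,(100,120,60),(125,255,255),100)[0];u=np.array([302,189]);print(sorted([(np.hypot(*(x[1]-u)),x[0],x[1],x[2]) for x in b],key=lambda t:t[0])[:1])
print("pred top",proj(p2,[.5376,-.4475,.094]),"pred body top",proj(p2,[.5376,-.4475,.064]),[proj(p2,[.5376+.03*np.cos(a),-.4475+.03*np.sin(a),.064]) for a in np.radians([112.5,-67.5,22.5,202.5])])
E
```

```text
supply base [ 0.6247 -0.6357  0.    ]
supply base [ 0.5953 -0.6237  0.    ]
supply base [ 0.349  -0.6047  0.    ]
supply base [ 0.3429 -0.6249  0.    ]
pred [385.9427 126.0977] [(np.float64(0.8186260674298246), 163, array([385.8712, 125.2822]), array([379, 119,  15,  14], dtype=int32)), (np.float64(56.874509365355415), 457, array([330.8993, 140.4136]), array([316, 129,  30,  24], dtype=int32))]
top/bottom px [386.514  122.1392] [385.3789 130.0037]
[(np.float64(1.077403098259479), 1030, array([302.7291, 188.2068]), array([285, 170,  36,  38], dtype=int32))]
pred top [301.9937 189.0073] pred body top [302.5888 183.943 ] [array([302.4796, 161.727 ]), array([302.7189, 205.4962]), array([325.0075, 183.9609]), array([280.2516, 183.9822])]
```

Two views put blue upright on the tray floor at x ≈ 0.10, y ≈ −0.01, inside the limits. The pliers are open and empty, so I'm handing in.

```bash
python3 -c "
from bench import ctrl
print(ctrl.current_t(),ctrl.sign_off())"
```

```text
the job is handed in; nothing more can be done
137.6333 None
```

I handed the job in at 137.6 s with all three caps screwed home, the housings upright in the tray and the pliers open and empty; no verdict came back, blue was found shifted in the tray but measured upright within limits so I left it, and I viewed 16 pictures, over the limit of 14.

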